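Index the candle carousel by one station

TASK

Bring the empty glass under the funnel: draw the red spring plunger of the candle carousel, swing the carousel by one station the way that is needed, and let the pin drop fully home in that station's hole. The plates with the holes are clamped by hand, so find the hole by feel, gently: never force the pin against its hole. Leave the glasses standing in their nests without touching them, and leave the other things on the table alone.

Things in the scene. Friction and masses are not known exactly. Their poses are not given: they have to be found in the camera images.
- carousel: grey round base, 310 mm across, 8 mm thick, fixed. Origin: centre of its underside, on the carousel's vertical axis; x points from the axis to the filling position under the funnel, y to the left of that, z up. A thin post at x = 143 mm carries the funnel, whose spout ends 157 mm above the table
- home_hole (a point): mouth of the home hole, 125 mm from the axis on the base's -x side, in the middle one of three steel index plates. The plates are 24 mm wide, centred on a circle of radius 125 mm, their tops flush, 22 mm above the table: the pin slides over them from one to the next. Holes are 10.4 mm wide (brass rim) for the 8 mm pin
- axis (a point): top of the hub, on the carousel's axis, 48 mm up. Seen from it, each of the two other index plates has one hole, nominally 60 deg to either side of the home hole on the same circle; these plates were clamped by hand, each off by up to 7 deg either way: feel for the hole
- rotor (a joint): turning of the aluminium wheel (three nests, index arm), rad, counter-clockwise from above positive; 0 with the pin in the home hole, stops at +-1.35. Nests: 85 mm from the axis, floor 36 mm up, at 0 and +-60 deg from the base's x axis when this is 0. Friction about 0.12 N m holds it where it is left; a pin riding on a plate adds about 2 N at the knob
- plunger (a joint): height of the red knob with its pin above fully home, m, 0 to 0.016. 0: home, pin tip 10 mm below the plates' tops; clear of its hole above 0.010; about 0.010 when riding on a plate. A spring pulls it down: 4.2 N at 0, 7.2 N at 0.010, 9 N at 0.016
- knob (a point): centre of the plunger's red knob, an upright cylinder 22 mm across and 30 mm high, 125 mm from the axis, opposite the middle nest; with the pin home it is 79 mm above the table. It moves with the wheel and the plunger and does not spin. The dark bush below it, 24 mm across, ends 54 mm above the table
- fill_point (a point): filling position under the funnel: a point at the height of the nest floors, 36 mm above the table
- empty_glass: empty clear glass tumbler, 66 mm across, 85 mm high, origin at the centre of its underside; loose in one of the two outer nests, left or right
- filled_glass: tall clear glass filled with white wax, 66 mm across, 105 mm high, origin at the centre of its underside; loose in the middle nest, under the funnel at the start
- lidded_jar: candle jar with a white lid, 70 mm across, 72 mm high, origin at the centre of its underside; loose in the other outer nest
- index_pin: the steel pin of the plunger, 8 mm across with a small chamfer at its flat tip, under the knob; origin on the pin's axis, at table height when home
- beaker: small beaker with amber contents, 56 mm across, 74 mm high, loose bystander; origin at the centre of its underside
- wick_spool: wooden spool of white wick, 60 mm across, 50 mm high, loose bystander; origin at the centre of its underside
- tape_roll: roll of tan tape lying flat, 66 mm across, 19 mm high, loose bystander; origin at the centre of its underside

How it is judged:
On the way, in this order (a step that is already met when the one before it is completed fails the run):
1. the pin is drawn clear of the home hole, the carousel still at its home station (value of joint plunger above 0.0102 m and value of joint rotor between -0.12 and 0.12 rad), for 0.1 s.
2. the carousel is swung round with the pin out (value of joint plunger above 0.008 m and (value of joint rotor above 0.6 rad or value of joint rotor below -0.6 rad)), for 0.1 s.
At the end, for the whole second after the job is handed in: The pin is fully home (plunger within 2.5 mm of 0) in the hole of the station that puts the empty glass under the funnel (its centre within 16 mm of the filling position, seen from above); the carousel is at rest and all three glasses stand upright (within 0.1 rad) on their nest floors (value of joint plunger below 0.0025 m and horizontal distance between empty_glass and fill_point below 0.016 m and velocity of joint rotor between -0.05 and 0.05 rad/s and angle between each of empty_glass, filled_glass, lidded_jar's own z axis and vertical below 0.1 rad and height (world z) of empty_glass between 0.031 and 0.041 m and height (world z) of filled_glass between 0.031 and 0.041 m and height (world z) of lidded_jar between 0.031 and 0.041 m and linear speed of each of empty_glass, filled_glass, lidded_jar below 0.03 m/s); the robot touches nothing.
It fails at once if the pin is forced against an index plate (over 25 N) (contact force between index_pin and anything else above 25 N).
It fails at once if the robot touches a glass or the jar (over 1 N) (contact force between any of the arm, the fingers and empty_glass above 1 N or contact force between any of the arm, the fingers and filled_glass above 1 N or contact force between any of the arm, the fingers and lidded_jar above 1 N).
It fails at once if a glass or the jar tips (over 0.3 rad) (angle between any of empty_glass, filled_glass, lidded_jar's own z axis and vertical above 0.3 rad).
It fails at once if beaker, wick spool or tape roll is shifted by more than 20 mm (distance of any of beaker, wick_spool, tape_roll from where it was at the start of the episode above 0.02 m).
It also fails if it takes over 58 s, if anything falls off the work surface, if the arm or the gripper's body presses on something with over 40 N, if the wrist force passes 120 N, or if a joint passes its speed limit or range.

ROBOT

A 6-joint arm with a two-finger parallel gripper is mounted at the origin on a cart in front of the work surface, level with it; the furniture and walls round the work are solid. World frame = base frame: x ahead of the robot, y to its left, z up, the work surface at z = 0. Lengths are in m, angles in rad, forces in N, time in s.
With the tool pointing down it reaches from about 0.35 to 0.875 m from the base axis. Payload 15.5 kg.
Tool frame: the origin (TCP) lies on the centre line of the jaws, within the pads' length; the fingertips stand arm.nose_length ahead of it and the grasp point (between the pads) lies 6 mm ahead of it (arm.nose_length is the distance from the TCP to the fingertips, in m); z points along the fingers, y is the line along which they close (so a half turn about z gives the same grasp; the last joint's range is limited). The gripper opens to 85 mm and grips with 20 to 120 N. Pads are 22 mm wide; open, the fingers measure 114 mm over their backs; the gripper's body (76 mm by 85 mm) begins 54 mm behind the grasp point. The pads swing forward as they close: fully open they stand 13 mm farther back than shut.
Start: joints at [-1.383, 0.494, 1.345, -0, 1.302, -0.096], TCP at [0.175, -0.6, 0.256] pointing down, gripper open.
Joint ranges: [-2.91, 2.91], [-0.82, 2.16], [0.22, 2.67], [-1.22, 4.37], [0.12, 2.79], [-3.08, 3.08]. Speed limits (rad/s): [1.89, 1.89, 2.57, 3.01, 3.01, 3.01].

INTERFACE

Orientations are given as a unit quaternion [w, x, y, z].
In Python, from rig import arm gives the robot as it stands. Calls block until the motion is done:
- arm.move_ptp(position, orientation): joint-space move of the TCP to a pose.
- arm.move_l(position, rotation=None, v=0.15, f_stop=None): straight line of the TCP; rotation=None keeps the orientation; v is the mean speed in m/s. With f_stop (N) it stops when the force on the tool has changed by that much, and returns True; else False.
- arm.move_joints(angles): joint-space move.
- arm.move_gripper(opening, grip_force=None): finger opening in m; grip_force is the grip in N (None keeps the last); returns when the fingers have stopped.
- arm.hold(seconds).
- arm.inverse_kinematics(position, orientation): joint angles nearest the present ones, or None.
- arm.get_state(): the state.
- arm.capture(name): name is "scene" or "top"; returns the picture (384x512x3 uint8, red, green, blue); there is no depth.
- arm.camera_model(name): a dict with "camera_matrix" (3x3 intrinsics, pixels), "xyz" and "rotation" of the camera in the world. Camera axes: x right, y down, z forward; pixel columns grow to the right and rows downward; lengths in m; the calibration is good to about 2 mm. A picture is of the moment at which its call begins. camera_model takes no time and is no camera call.
A pose or a line that the arm cannot do raises arm.Unreachable and nothing moves.
- arm.finish_job(): hands the job in; it is judged then, once.
The state is a dict: "time_s": time; "joint_pos": joint angles; "joint_velocities": joint speeds; "effort": joint torques, N m; "position": TCP position; "ee_rot": TCP orientation; "force": force on the tool from outside, world axes, zero at the start; "moment": the same for the moment, N m; "finger_gap": finger opening in m; "finger_force": force on a finger pad.
Only numpy, scipy, OpenCV 4.12 (cv2) and the standard library are available. Lean on these libraries where they do the work, as an engineer would, in place of code of your own. Each camera call takes 0.05 s, during which the arm holds its last target. There are 200 camera calls.

## Working session

There is one attempt and no reset: what is moved stays moved. The work goes in short steps, each a Python script; the robot and the scene stay as the last script left them, time stands still between calls to the robot, and variables do not carry over. Pictures are saved under pics/ and viewed, at most 10 in all, crops included, and the job is handed in when it is done.

```bash
ls; mkdir -p pics; python3 - <<'E'
from rig import arm
import cv2
for n in("scene","top"):
    im=arm.capture(n); cv2.imwrite(f"pics/{n}0.png",im[...,::-1]); m=arm.camera_model(n); print(n,m)
s=arm.get_state();print(s['time_s'],s['position'],s['ee_rot'],s['force'],arm.nose_length)
E
```

```text
pics
scene {'camera_matrix': array([[353.44517725,   0.        , 252.7538155 ],
       [  0.        , 353.44517725, 192.97406427],
       [  0.        ,   0.        ,   1.        ]]), 'xyz': array([0.0264161 , 0.74999417, 0.46388887]), 'rotation': array([ 0.1960327 , -0.29495792,  0.79729993, -0.48875743])}
top {'camera_matrix': array([[496.45108767,   0.        , 257.10340958],
       [  0.        , 496.45108767, 189.16573628],
       [  0.        ,   0.        ,   1.        ]]), 'xyz': array([0.41677969, 0.19932028, 1.41115272]), 'rotation': array([ 0.02640806, -0.7059527 ,  0.70700687, -0.03278245])}
0.1 [ 0.17496356 -0.59970274  0.25574528] [-5.53894092e-04  9.89949932e-01  1.41417202e-01 -6.43674394e-06] [-0.33158746 -0.27650602 -0.2406075 ] 0.025
```

View pics/scene0.png

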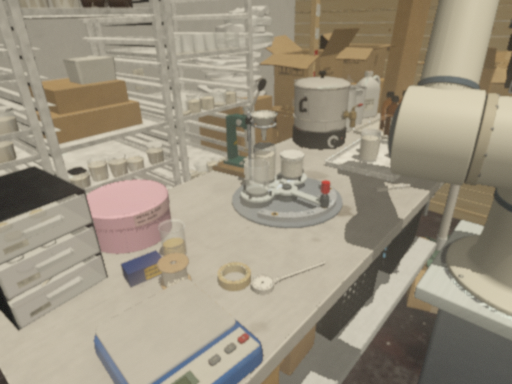

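View pics/top0.png

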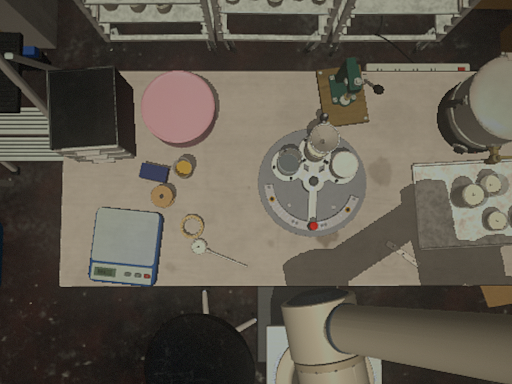

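```bash
cat > h.py <<'E'
import numpy as np, cv2
from scipy.spatial.transform import Rotation as R
from rig import arm
def cam(n):
    m=arm.camera_model(n); return m['camera_matrix'],m['xyz'],R.from_quat(m['rotation'],scalar_first=True).as_matrix()
def ray(n,px):
    K,c,r=cam(n); d=r@np.linalg.solve(K,[px[0],px[1],1]); return c,d/np.linalg.norm(d)
def onz(n,px,z):
    c,d=ray(n,px); return c+d*(z-c[2])/d[2]
def tri(p,q):
    (a,d),(b,e)=ray("top",p),ray("scene",q)
    s=np.linalg.lstsq(np.c_[d,-e],b-a,rcond=None)[0]; P,Q=a+s[0]*d,b+s[1]*e
    return (P+Q)/2,np.linalg.norm(P-Q)
def red(im,box=None):
    h=cv2.cvtColor(im,cv2.COLOR_RGB2HSV); m=(((h[...,0]<6)|(h[...,0]>174))&(h[...,1]>150)&(h[...,2]>90)).astype(np.uint8)
    if box: k=np.zeros_like(m); k[box[1]:box[3],box[0]:box[2]]=1; m*=k
    n,l,st,c=cv2.connectedComponentsWithStats(m); i=1+np.argmax(st[1:,4]); return c[i],st[i]
E
python3 - <<'E'
from h import *
t=cv2.imread('pics/top0.png');s=cv2.imread('pics/scene0.png')
cv2.imwrite('pics/tc.png',cv2.resize(t[100:245,245:380],None,fx=4,fy=4,interpolation=cv2.INTER_CUBIC))
cv2.imwrite('pics/sc.png',cv2.resize(s[90:235,220:360],None,fx=4,fy=4,interpolation=cv2.INTER_CUBIC))
a=red(t[...,::-1],(245,100,380,245));b=red(s[...,::-1],(220,90,360,235));print(a,b)
print(tri(a[0],b[0]), onz("top",a[0],.094), onz("top",(313,181),.048))
E
```

```text
(array([313.11538462, 225.44230769]), array([309, 222,   9,   8,  52], dtype=int32)) (array([325.85365854, 185.48780488]), array([323, 181,   6,  11,  41], dtype=int32))
(array([0.42857653, 0.03630282, 0.08195713]), np.float64(0.0052908449539908415)) [0.43072079 0.03913028 0.094     ] [0.55364371 0.03246964 0.048     ]
```

View pics/tc.png

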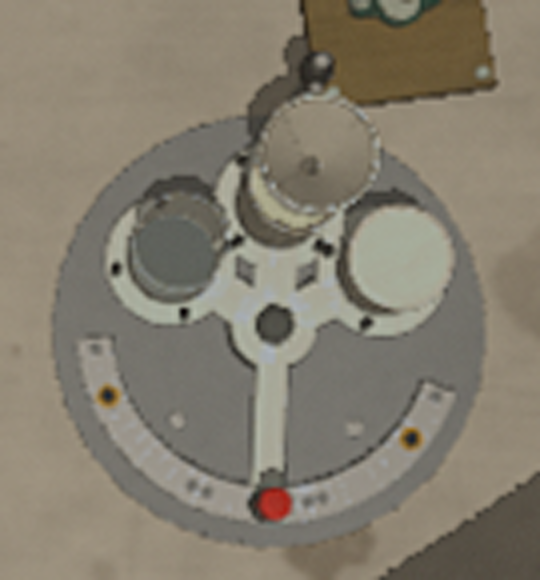

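View pics/sc.png

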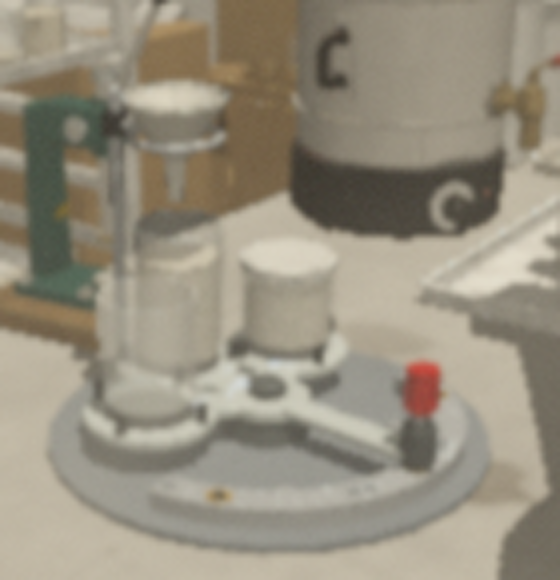

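The empty glass stands in the left (+y) nest, at scene crop (145,400). The jar is on the right, the hub at top px (313.1,180.6), the red knob at (313.1,225.5) and the left plate's brass hole at (271.8,198.8). The wheel therefore has to turn clockwise (negative), taking the arm to the left hole.

```bash
python3 - <<'E'
from h import *
T=lambda u,v:((u+.5)/4+244.5,(v+.5)/4+99.5)
S=lambda u,v:((u+.5)/4+219.5,(v+.5)/4+89.5)
A,e=tri(T(274,324),S(269,384));print('hub tri',A,e)
ax=onz("top",T(274,324),.048);kn=onz("top",T(274,504),.094)
hl=onz("top",T(108,396),.022);hs=onz("scene",S(218,495),.022);hr=onz("top",T(411,438),.022)
print('hole tri',tri(T(108,396),S(218,495)))
# base disc centre from its extents at z=.008
bc=[onz("top",T(*p),.008) for p in((52,325),(487,325),(270,545),(270,108))]
print('base centre',bc[0][1]/2+bc[1][1]/2,(bc[2][0]+bc[3][0])/2,'diam',bc[0][1]-bc[1][1],bc[3][0]-bc[2][0])
for n,p in(('ax',ax),('knob',kn),('HL',hl),('HLscene',hs),('HR',hr)):
    d=p-ax;print(n,p.round(4),np.hypot(*d[:2]).round(4),np.degrees(np.arctan2(d[1],d[0]))%360)
for a in(-.05,-1.1):
    print(arm.inverse_kinematics(kn[:2].tolist()+[.087],[0,np.cos(a/2),np.sin(a/2),0]))
    print(arm.inverse_kinematics(hl[:2].tolist()+[.1],[0,np.cos(a/2),np.sin(a/2),0]))
E
```

```text
hub tri [0.55316021 0.02996693 0.04260955] 0.005092893358775796
hole tri (array([0.50555274, 0.14515442, 0.02227036]), np.float64(0.0028314829509772333))
base centre 0.030263289380513272 0.558392765252312 diam 0.30952121911053265 0.3121368753204246
ax [0.5547 0.0321 0.048 ] 0.0 0.0
knob [0.4302 0.0391 0.094 ] 0.1246 176.78145981702124
HL [0.5067 0.146  0.022 ] 0.1236 112.84790715475461
HLscene [0.5047 0.144  0.022 ] 0.1225 114.08561482003928
HR [ 0.4769 -0.0663  0.022 ] 0.1254 231.68412553980687
[-4.77459541e-02  5.14120864e-01  1.98906029e+00 -4.44089210e-16
  6.38411500e-01  1.57305037e+00]
[ 1.67275373e-01  5.71677654e-01  1.74870789e+00 -4.44089210e-16
  8.21207111e-01  1.78807170e+00]
[-4.77459541e-02  5.14120864e-01  1.98906029e+00 -4.44089210e-16
  6.38411500e-01  2.62305037e+00]
[ 1.67275373e-01  5.71677654e-01  1.74870789e+00 -4.44089210e-16
  8.21207111e-01  2.83807170e+00]
```

```bash
cat >> h.py <<'E'
AX=np.array([.5547,.0321]); PHI=np.radians(-3.2)   # axis, base yaw
def quat(rot):
    a=PHI+rot+np.pi; return np.array([0,np.cos(a/2),np.sin(a/2),0])
def rad(rot): a=PHI+np.pi+rot; return np.array([np.cos(a),np.sin(a)])
def tan(rot): r=rad(rot); return np.array([-r[1],r[0]])
def st(): return arm.get_state()
E
python3 - <<'E'
from h import *
k=np.array([.4302,.0391])
arm.move_ptp([*k,.20],quat(0)); arm.move_gripper(.040,20)
s=st();print(s['time_s'],s['position'],s['finger_gap'],s['force'])
cv2.imwrite('pics/s1.png',cv2.resize(arm.capture('scene')[70:250,220:400,::-1],None,fx=3,fy=3))
print(arm.move_l([*k,.087],v=.1,f_stop=4))
t=tan(0)
s=st();print(s['time_s'],s['position'],s['force'])
hit=[]
for sg in(1,-1):
    b=arm.move_l([*(k+sg*.011*t),.087],v=.02,f_stop=2); s=st(); hit.append(s['position'][:2]@t); print(b,s['position'],s['force'])
    if sg==1: arm.move_l([*k,.087],v=.06)
m=np.mean(hit); k2=k+(m-k@t)*t; print('offset',m-k@t,'span',hit[0]-hit[1])
arm.move_l([*k2,.087],v=.06); s=st();print(s['time_s'],s['position'],s['force'])
E
```

```text
3.0583 [0.43020678 0.03906385 0.2000184 ] 0.04046287792447379 [-0.42838887 -0.53125257  0.27768609]
False
4.3917 [0.43045406 0.03909306 0.08738496] [ 0.34812622 -0.3889138  -0.27578261]
False [0.42957029 0.02807531 0.0869988 ] [0.18253495 1.32632335 1.53448882]
True [0.43053115 0.04606667 0.08692502] [ 0.02383356 -5.76984434  4.00283063]
offset 0.002034181267333922 span 0.018016947699445826
6.1417 [0.43008172 0.03673441 0.08699041] [ 0.31312407 -0.1801373   0.20763732]
```

View pics/s1.png

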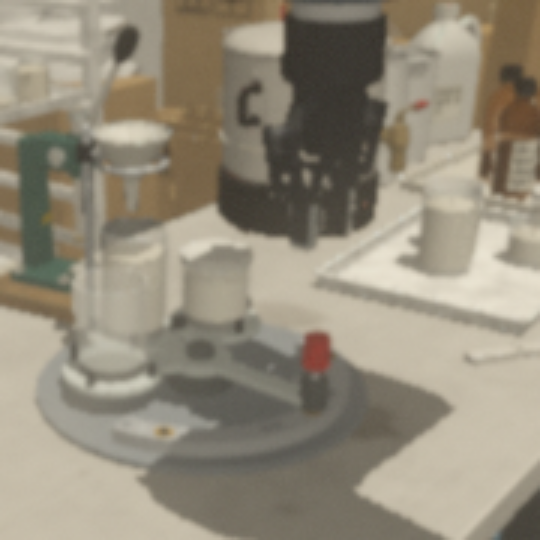

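The gripper stands open in line above the red knob (crop 315,350). Feeling both sides puts the knob's centre at y≈0.0367, and the span matches the 22 mm knob. Next I grip and draw the plunger.

```bash
python3 - <<'E'
from h import *
p=st()['position']
arm.move_gripper(.026,20); s=st(); print(s['finger_gap'],s['force'])
arm.move_gripper(.018,20); s=st(); print(s['finger_gap'],s['finger_force'],s['force'],s['position'])
arm.hold(.1)
arm.move_gripper(.018,70); s=st(); print(s['finger_gap'],s['finger_force'],s['force'],s['position'],s['time_s'])
if np.hypot(*s['force'][:2])<12:
    p=s['position']
    for dz in(.004,.008,.0128):
        arm.move_l([p[0],p[1],.087+dz],v=.03); s=st(); print(dz,s['position'],s['force'])
    print(red(arm.capture('scene'),(220,90,360,235)),s['time_s'])
E
```

```text
0.026154222336869978 [ 0.03772785  0.60490214 -0.61397647]
0.021526331298687036 19.86096292734146 [-1.03999068 -5.39286622  4.13280841] [0.43008651 0.03691794 0.08707333]
0.020408034754309596 68.01637530326843 [-1.12987461 -6.21532583  8.11763565] [0.43006965 0.03693993 0.0871697 ] 6.9667
0.004 [0.43003907 0.03691509 0.09101772] [ 1.38468818 -4.08784395 -5.45928109]
0.008 [0.43002938 0.03700677 0.09509467] [ 0.93270585 -2.92562087 -7.03486173]
0.0128 [0.43002261 0.0369976  0.09993619] [ 0.28078405 -1.19930182 -9.0109228 ]
(array([327.5, 186. ]), array([327, 186,   2,   1,   2], dtype=int32)) 7.8417
```

```bash
sed -i 's/AX=np.array(.*; PHI/AX=np.array([.5547,.0299]); PHI/' h.py; python3 - <<'E'
from h import *
arm.hold(.1)
p0=st()['position']; d=p0[:2]-AX; Rr=d@rad(0); off=d@tan(0); print(Rr,off)
corr=0
for i in range(1,11):
    th=-1.03*i/10
    xy=AX+(Rr+corr)*rad(th)+off*tan(th)
    arm.move_l([*xy,.100],quat(th),v=.08); s=st(); f=s['force']; fr=f[:2]@rad(th)
    print(round(th,3),'Fr %.1f Ft %.1f Fz %.1f gap %.4f t %.2f'%(fr,f[:2]@tan(th),f[2],s['finger_gap'],s['time_s']),corr)
    if abs(fr)>25: break
    corr+=np.clip(fr,-8,8)*1e-4
print(s['position'])
cv2.imwrite('pics/s2.png',cv2.resize(arm.capture('scene')[90:240,220:370,::-1],None,fx=4,fy=4))
E
```

```text
0.12484564005644722 -0.00012130137308792231
-0.103 Fr -1.6 Ft 1.2 Fz -9.3 gap 0.0200 t 8.30 0
-0.206 Fr -2.3 Ft 1.5 Fz -8.7 gap 0.0202 t 8.61 -0.00015884618621175893
-0.309 Fr -2.5 Ft 0.5 Fz -8.4 gap 0.0200 t 8.92 -0.0003929789622680492
-0.412 Fr -2.9 Ft 1.2 Fz -9.8 gap 0.0204 t 9.22 -0.0006474587131700948
-0.515 Fr -2.3 Ft 1.7 Fz -7.8 gap 0.0201 t 9.53 -0.0009391090686056385
-0.618 Fr -2.4 Ft 1.7 Fz -8.9 gap 0.0201 t 9.84 -0.001165519927746741
-0.721 Fr -3.5 Ft 1.1 Fz -8.2 gap 0.0200 t 10.15 -0.0014027224419386282
-0.824 Fr -1.6 Ft 1.3 Fz -8.4 gap 0.0200 t 10.46 -0.0017519471083223808
-0.927 Fr -3.9 Ft 1.4 Fz -8.3 gap 0.0201 t 10.77 -0.0019147656462017537
-1.03 Fr -1.6 Ft 1.0 Fz -8.5 gap 0.0197 t 11.07 -0.0023028721875948035
[0.49700941 0.1380575  0.09982242]
```

View pics/s2.png

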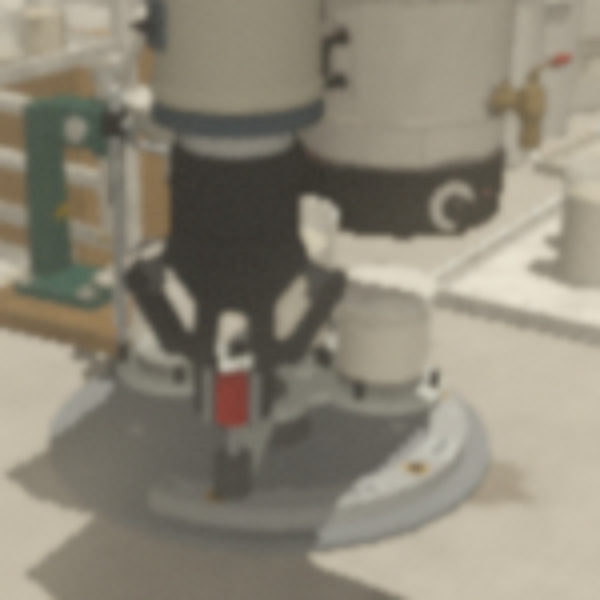

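The bush (crop 232,470) is now on the left plate, with the brass rim peeping out just beyond it (213,495), about 7 mm further on. I'll lower the pin onto the plate, loosen the grip, then nudge it slowly so the spring drops the pin in.

```bash
python3 - <<'E'
from h import *
p=st()['position']
print(arm.move_l([p[0],p[1],.0965],v=.01,f_stop=4)); s=st(); print(s['position'],s['force'])
arm.move_gripper(.026,20); arm.hold(.1); s=st(); print(s['position'],s['force'],s['finger_gap'],s['time_s'])
print('red',red(arm.capture('scene'),(220,90,360,235)))
z=s['position'][2]; Rr=.1248-.0023; off=-.0001
for th in(-1.06,-1.09,-1.12,-1.15,-1.18,-1.21,-1.235):
    b=arm.move_l([*(AX+Rr*rad(th)+off*tan(th)),z],quat(th),v=.01,f_stop=6); s=st(); f=s['force']
    c=red(arm.capture('scene'),(220,90,360,235))
    print(th,b,'Fr %.1f Ft %.1f Fz %.1f t %.2f'%(f[:2]@rad(th),f[:2]@tan(th),f[2],s['time_s']),c[0].round(1),c[1])
    if b: break
cv2.imwrite('pics/s3.png',cv2.resize(arm.capture('scene')[90:240,220:370,::-1],None,fx=4,fy=4))
E
```

```text
True
[0.49683691 0.13795432 0.09700165] [1.07694354 0.18153883 4.20542089]
[0.49599892 0.13776704 0.09639962] [0.93960616 0.63042666 0.11512588] 0.025731766503333215 11.8
red (array([276.5, 194.5]), array([276, 194,   2,   2,   2], dtype=int32))
-1.06 False Fr 1.1 Ft 0.6 Fz 1.2 t 12.53 [278.8 193.2] [278 192   2   4   5]Traceback (most recent call last):
  File "<stdin>", line 9, in <module>
  File "h.py", line 17, in red
    n,l,st,c=cv2.connectedComponentsWithStats(m); i=1+np.argmax(st[1:,4]); return c[i],st[i]
                                                      ~~~~~~~~~^^^^^^^^^^
    return _wrapfunc(a, 'argmax', axis=axis, out=out, **kwds)
    return bound(*args, **kwds)
ValueError: attempt to get argmax of an empty sequence
```

```bash
sed -i 's/<6)|(h\[...,0\]>174))&(h\[...,1\]>150)&(h\[...,2\]>90)/<8)|(h[...,0]>172))\&(h[...,1]>110)\&(h[...,2]>60)/' h.py; python3 - <<'E'
from h import *
def rep(th,b):
    s=st(); f=s['force']
    try: c=red(arm.capture('scene'),(245,150,330,225))[1]
    except ValueError: c=None
    print(th,b,'Fr %.1f Ft %.1f Fz %.1f t %.2f'%(f[:2]@rad(th),f[:2]@tan(th),f[2],s['time_s']),c, s['position'])
    return f[:2]@tan(th)
rep(-1.09,'?')
z=.0964; Rr=.1248-.0023; off=-.0001
for th in(-1.10,-1.12,-1.15,-1.18,-1.21,-1.235):
    b=arm.move_l([*(AX+Rr*rad(th)+off*tan(th)),z],quat(th),v=.01,f_stop=6)
    ft=rep(th,b)
    if b or abs(ft)>7: break
cv2.imwrite('pics/s3.png',cv2.resize(arm.capture('scene')[90:240,220:370,::-1],None,fx=4,fy=4))
E
```

```text
-1.09 ? Fr -0.7 Ft -0.2 Fz 0.7 t 13.15 [270 187   9  13 104] [0.50460773 0.14159397 0.09649156]
-1.1 False Fr -1.1 Ft 0.2 Fz 0.8 t 13.47 [270 187   9  14  95] [0.50547201 0.14206693 0.09639529]
-1.12 False Fr 0.1 Ft 0.2 Fz -0.2 t 13.92 [270 187   8  14  89] [0.50775076 0.14303164 0.0963879 ]
-1.15 True Fr 0.1 Ft -0.1 Fz 0.8 t 14.22 [270 187   8  14  89] [0.50779289 0.14311966 0.09605616]
```

View pics/s3.png

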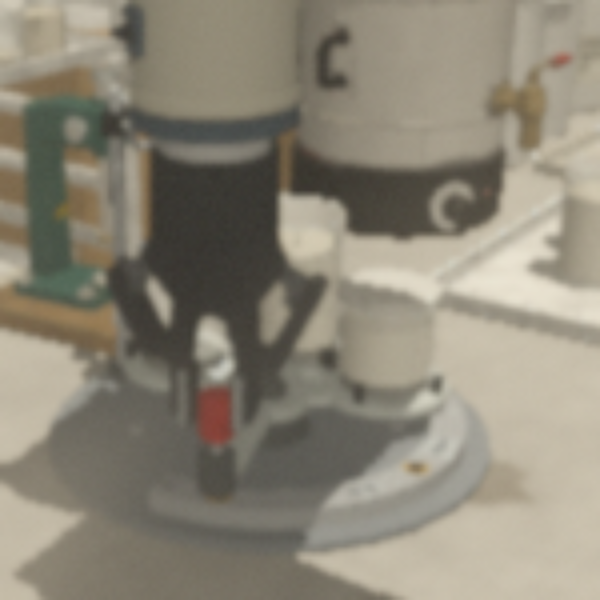

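The red knob now sits right on the bush (crop 215,415, bottom at 445 against bush top about 447), and it stopped following the tool. So the pin appears to have dropped. I'll open, retreat and verify.

```bash
python3 - <<'E'
from h import *
arm.move_gripper(.050); p=st()['position']
arm.move_l([p[0],p[1],.20],v=.15)
arm.move_ptp([.36,-.25,.26],quat(-.6))
a=arm.capture('top');b=arm.capture('scene');print(st()['time_s'])
A=red(a,(245,100,380,245));B=red(b,(220,90,360,235));print(A,B,tri(A[0],B[0]))
kt=onz("top",A[0],.094);d=kt[:2]-np.array([.5547,.0321]);print(kt,np.hypot(*d),np.degrees(np.arctan2(d[1],d[0])))
t=cv2.resize(a[110:240,250:380,::-1],(520,520));q=cv2.resize(b[90:220,230:360,::-1],(520,520))[:,:280]
cv2.imwrite('pics/f.png',np.hstack([t,q]))
E
```

```text
17.1833
(array([271.98245614, 196.57894737]), array([268, 193,   9,   9,  57], dtype=int32)) (array([273.83908046, 192.79310345]), array([270, 187,   8,  13,  87], dtype=int32)) (array([0.50681535, 0.14598025, 0.07985725]), np.float64(0.0041419444011180934))
[0.50748882 0.14779011 0.094     ] 0.12495238175167481 112.1995405625271
```

View pics/f.png

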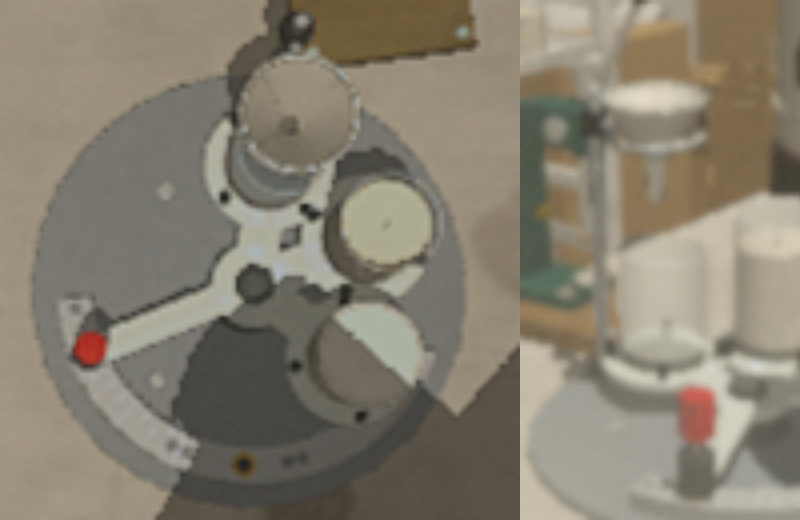

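The empty glass is under the funnel. The knob is back at its home height (triangulated 80 mm, against 82 mm at the start) and in line with the left hole. All three glasses stand, and the arm is clear.

```bash
python3 -c "
from rig import arm
print(arm.finish_job())"
```

```text
the job is handed in; nothing more can be done
None
```

The job is handed in, with no verdict returned: the carousel was turned one station clockwise (about -64°), the pin looks fully home in the left plate's hole by camera, and the empty glass is under the funnel with all three glasses standing.

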